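Play the nightingale's song on the test console

TASK

Test the nightingale's song drive on its walnut console: with the fingertips, tip the black rocker switch fully over by pressing down its raised, orange-striped end, then push the square green latch fully home, then press the round red song key all the way down and keep it pressed - the program finishes while the fingers still hold the red key down. Do not press the blue key, and do not lift or push aside the bird, its cage floor or any of the loose parts lying about.

Things in the scene. Friction and masses are not known exactly. Their poses are not given: they have to be found in the camera images.
- console: fixed walnut base plate, 200 (its x) x 360 (its y) x 20 mm high; origin at the centre of its underside. Four key pods stand on it in one row along its y, 80 mm apart, 50 mm to the robot's side of its centre line; which pod is in which place varies. The cage floor with the bird lies on its far half.
- rocker_pod: aluminium key pod, 80 (along its x) x 66 (along its y) x 30 mm high, fixed on the console plate; origin at the centre of its underside (20 mm above the work surface), x along its long side, away from the robot. It carries the black rocker, a shallow V of two plates, each 34 mm long, 36 mm wide, hinged in the middle on the pod's y axis, 42 mm above its underside.
- rocker (a joint): rocker angle: 0 (off; found at 0 to 0.08) to 0.40 rad (fully tipped, its stop). At 0 the half on the pod's -x (robot) side, with an orange stripe at its end, is raised by 0.4 rad and the other half is level; at 0.40 the striped half is level, its upper face 65 mm above the work surface. Friction of 0.03 N m: it stays where it is left.
- rocker_press (a point): the point to press: on the upper face of the orange-striped half, 22 mm from the hinge, 36 mm wide; it moves down some 8 mm as the rocker tips. Its z axis is square to the rocker's middle, not to this half.
- green_pod: aluminium key pod, 80 (along its x) x 66 (along its y) x 30 mm high, fixed on the console plate; origin at the centre of its underside (20 mm above the work surface), x along its long side, away from the robot. It carries the green latch.
- green_latch (a joint): how far the green latch is pushed in: 0 (out, found within 2 mm of it) to 0.008 m (home, its stop). No spring: friction of about 3 N holds it where it is left.
- green_latch_top (a point): centre of the top face of the square green cap, 34 x 34 mm; the face is 14 mm above the pod when out and 6 mm above it (56 mm above the work surface) when home.
- red_pod: aluminium key pod, 80 (along its x) x 66 (along its y) x 30 mm high, fixed on the console plate; origin at the centre of its underside (20 mm above the work surface), x along its long side, away from the robot. It carries the red song key.
- red_key (a joint): how far the red key is pressed: 0 (up) to 0.008 m (fully down, its stop). A spring of 2 N at the top and 5 N at the bottom lifts it again.
- red_key_top (a point): centre of the top face of the round red cap, 36 mm across; 14 mm above the pod when up, 6 mm above it (56 mm above the work surface) when fully down.
- blue_pod: aluminium key pod, 80 (along its x) x 66 (along its y) x 30 mm high, fixed on the console plate; origin at the centre of its underside (20 mm above the work surface), x along its long side, away from the robot. It carries the blue key, which is to be left alone.
- blue_key (a joint): how far the blue key is pressed: 0 (up) to 0.008 m. Same spring as the red key.
- blue_key_top (a point): centre of the top face of the round blue cap, 36 mm across.
- nightingale: gilded tin bird on a 36 mm brass foot, loose, 75 mm from beak to tail, 55 mm high, standing on the cage floor; origin under its foot. Not to be moved.
- cage_floor: round walnut cage floor, 84 mm across, 10 mm thick, loose on the far half of the console; origin under its centre. Not to be moved.
- wheel_a: loose steel escapement wheel, about 50 mm across, 16 mm high with its brass arbor, lying on the far half of the console beside the cage floor; origin under its centre. Not to be moved.
- wheel_b: a second such wheel, to the left of the console. Not to be moved.
- crank: loose nickel winding crank, 85 mm long, with an upright walnut grip 40 mm high, to the right of the console; origin under its middle. Not to be moved.
- screwdriver: loose screwdriver, 140 mm long, to the right. Not to be moved.
- pin_cup: loose brass cup, 56 mm across and 35 mm high, to the left of the console. Not to be moved.

How it is judged:
On the way, in this order (a step that is already met when the one before it is completed fails the run):
1. the rocker is tipped fully over by the fingers (value of joint rocker above 0.3 rad and contact force between the fingers and rocker_pod above 0.3 N), for 0.1 s.
2. the green latch is pushed home by the fingers (value of joint green_latch above 0.0065 m and contact force between the fingers and green_pod above 0.3 N), for 0.1 s.
3. the red key is held fully down by the fingers (value of joint red_key above 0.0065 m and contact force between the fingers and red_pod above 1 N), for 0.3 s.
At the end, for the whole second after the job is handed in: The fingers hold the red key down by at least 6.5 of its 8 mm (pressing with over 1 N), the rocker stands tipped past 0.3 of 0.4 rad, the green latch is in by at least 6.5 of its 8 mm, the blue key is up (within 2 mm) and every loose thing is within 15 mm of where it began (all of step 3 and value of joint rocker above 0.3 rad and value of joint green_latch above 0.0065 m and value of joint blue_key below 0.002 m and distance of each of nightingale, cage_floor, wheel_a, wheel_b, crank, screwdriver, pin_cup from where it was at the start of the episode below 0.015 m); the arm keeps its last pose, push and grip.
It fails at once if the green latch is pushed before the rocker is tipped (value of joint green_latch above 0.0045 m and not (value of joint rocker above 0.3 rad)).
It fails at once if the red key is pressed before the green latch is home (value of joint red_key above 0.004 m and not (value of joint green_latch above 0.0065 m)).
It fails at once if the blue key is pressed (value of joint blue_key above 0.003 m).
It fails at once if the bird, its cage floor or another loose thing is lifted or pushed aside (over 15 mm) (distance of any of nightingale, cage_floor, wheel_a, wheel_b, crank, screwdriver, pin_cup from where it was at the start of the episode above 0.015 m).
It also fails if it takes over 42 s, if anything falls off the work surface, if the arm or the gripper's body presses on something with over 40 N, if the wrist force passes 120 N, or if a joint passes its speed limit or range.

ROBOT

A 7-joint arm with a two-finger parallel gripper is mounted at the origin on the work surface. World frame = base frame: x ahead of the robot, y to its left, z up, the work surface at z = 0. Lengths are in m, angles in rad, forces in N, time in s.
With the tool pointing down it reaches from about 0.4 to 0.875 m from the base axis. Payload 4.4 kg.
Tool frame: the origin (TCP) lies between the finger pads; the fingertips stand 14 mm ahead of it and the grasp point (between the pads) lies 5 mm behind it; z points along the fingers, y is the direction in which the jaws open and shut (so a half turn about z gives the same grasp; the last joint's range is limited). The gripper opens to 85 mm and grips with 20 to 120 N. Pads are 22 mm wide; open, the fingers measure 114 mm over their backs; the gripper's body (76 mm by 85 mm) begins 54 mm behind the grasp point. The pads swing forward as they close: fully open they stand 13 mm farther back than shut.
Start: joints at [1.28, 0.628, 0.038, 1.517, -0.027, 0.996, -0.02], TCP at [0.145, -0.634, 0.245] pointing down, gripper open.
Joint ranges: [-3.06, 3.06], [-0.37, 2.12], [-1.25, 1.32], [0.18, 2.47], [-1.1, 4.24], [0.23, 1.98], [-2.94, 2.94]. Speed limits (rad/s): [2.57, 2.57, 3.14, 3.14, 3.14, 3.14, 3.14].

INTERFACE

Orientations are given as a unit quaternion [x, y, z, w].
In Python, from station import state, snapshot, calibration, hand_in gives the robot as it stands. The module is installed in compiled form; this text tells all that it offers.
- The arm moves only by the tool step_arm, never from a script. Its argument "increments" is a list of rows, each a list of 7 numbers: the turn, a rotation vector about the tool's x, y, z in rad, then the shift along the tool's x, y, z in m, then the closure in counts, from 0 (fully open) to 255 (shut). A call has 1 to 8 rows; each row is the pose to reach, as a shift and turn from the pose measured when the call began, along the tool's axes at that moment; what a row does not reach only later rows make up. A row lasts 1/10 s, in which the tool goes at most 50 mm and 8.59 degrees, less where a joint would pass 70% of its speed; a pose out of reach is approached as far as the arm can. A call with a gripper value outside its range is refused whole. The fingers move at their own pace and stop on an object; "grip_force" is the grip in N (left out, the last holds). Time passes only in rows, so rows that repeat a pose let the fingers close. It gives the time, the measured TCP pose, the force and the opening at its end, in the units of the state.
- state(): the state, without advancing time (a new reading comes with each control period).
- snapshot(name): name is "scene" or "top" or "wrist"; returns the picture (420x560x3 uint8, blue, green, red); there is no depth.
- calibration(name): a dict with "fx", "fy", "cx", "cy" (pixels), "k1" (the pictures are not rectified: a ray, as slopes to the right and down, at radius r is drawn at 1 + k1 r^2 times it, then the intrinsics apply), "R" (3x3) and "t" (3): a world point X has camera coordinates R X + t. Camera axes: x right, y down, z forward; pixel columns grow to the right and rows downward; lengths in m; the calibration is good to about 2 mm. A picture is of the moment at which its call begins: read the wrist's pose just before it. calibration takes no time and is no camera call; for the wrist camera it gives the pose at the moment of the call.
- hand_in(): hands the job in, once; it reports no verdict.
The state is a dict: "time": time; "qpos": joint angles; "qvel": joint speeds; "joint_efforts": joint torques, N m; "position": TCP position; "eef_rot": TCP orientation; "contact_force": force on the tool from outside, world axes, zero at the start; "wrist_torque": the same for the moment, N m; "gripper_width": finger opening in m.
Only numpy, scipy, OpenCV 4.12 (cv2) and the standard library are available. Lean on these libraries where they do the work, as an engineer would, in place of code of your own. Each camera call takes 0.05 s, during which the arm holds its last target. There are 200 camera calls.

## Working session

There is one attempt and no reset: what is moved stays moved. The work goes in short steps, Python scripts to look and compute and a tool call to move; the robot and the scene stay as the last step left them, time stands still between calls to the robot, and variables do not carry over. Pictures are saved under pics/ and viewed, about 8 in all and at most 12, crops included, and the job is handed in when it is done.

Besides the shell and the picture viewer there is one more tool, called after "Call:" as name([rows], argument=value, ...), one row to a line, values as JSON. step_arm: Moves the arm, as the interface text tells. Its arguments: {"type":"object","properties":{"increments":{"type":"array"},"grip_force":{"type":"number"}},"required":["increments"]}

```bash
mkdir -p pics; python3 - <<'E'
from station import *
import cv2,numpy as np
s=state(); print({k:np.round(v,4).tolist() for k,v in s.items()})
a=snapshot("scene");b=snapshot("top")
cv2.imwrite("pics/scene0.png",a);cv2.imwrite("pics/top0.png",b)
for n in("scene","top"):print(n,calibration(n))
E
```

```text
{'time': 0.0, 'qpos': [1.2802, 0.6294, 0.0384, 1.5184, -0.027, 0.9963, -0.02], 'qvel': [-0.0002, -0.0004, -0.0021, -0.0011, 0.0008, 0.0007, -0.0002], 'joint_efforts': [0.0006, -56.3392, 1.226, -19.3439, 0.0108, 0.0107, -0.0], 'position': [0.1448, -0.6331, 0.2444], 'eef_rot': [0.9937, 0.1121, -0.0001, -0.001], 'contact_force': [-0.729, 0.1677, -0.5283], 'wrist_torque': [-0.0391, 0.004, -0.0378], 'gripper_width': 0.0855}
scene {'fx': 381.9770345197118, 'fy': 381.9770345197118, 'cx': 276.68757854431277, 'cy': 209.68473738534288, 'k1': -0.0393034581150112, 'R': array([[ 0.76949673,  0.63863822,  0.00400239],
       [ 0.45530142, -0.54417751, -0.70467826],
       [-0.44785645,  0.54406991, -0.7095157 ]]), 't': array([-0.43618008, -0.21080688,  1.50797583])}
top {'fx': 517.4725463248559, 'fy': 517.4725463248559, 'cx': 279.8886549670546, 'cy': 209.02722166679476, 'k1': -0.06876566962775688, 'R': array([[-0.00359905, -0.9999107 ,  0.01287046],
       [-0.98995341,  0.00174338, -0.14138318],
       [ 0.14134812, -0.01325   , -0.98987128]]), 't': array([-0.02042376,  0.58479419,  1.27472255])}
```

View pics/scene0.png

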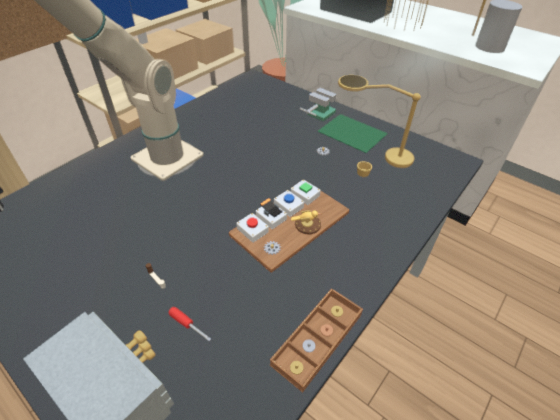

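View pics/top0.png

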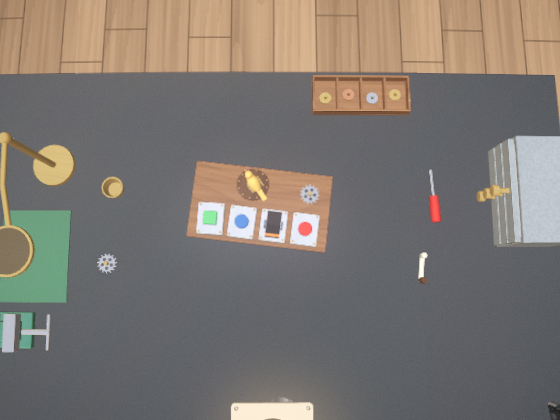

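Top view: from left to right green (210,217), blue (241,221), rocker (273,224, orange stripe on the robot side), red (304,229). The scene view agrees, with the console clear of the arm. Now I'll measure these.

```bash
cat > h.py <<'E'
import cv2,numpy as np
from station import *
def blobs(img,ch):
    h=cv2.cvtColor(img,cv2.COLOR_BGR2HSV)
    rg={'red':[((0,180,120),(6,255,255)),((174,180,120),(180,255,255))],'green':[((50,150,100),(70,255,255))],
        'blue':[((102,150,120),(122,255,255))],'orange':[((8,190,170),(17,255,255))]}[ch]
    m=sum(cv2.inRange(h,*r) for r in rg)
    n,l,st,c=cv2.connectedComponentsWithStats(m)
    return [(int(st[i,4]),c[i].round(2).tolist()) for i in range(1,n) if st[i,4]>8]
def ray(cal,p):
    K=np.array([[cal['fx'],0,cal['cx']],[0,cal['fy'],cal['cy']],[0,0,1]])
    u=cv2.undistortPoints(np.array([[p]],float),K,np.array([cal['k1'],0,0,0]))[0,0]
    return -cal['R'].T@cal['t'], cal['R'].T@np.array([u[0],u[1],1])
def onz(cal,p,z):
    o,d=ray(cal,p); return o+d*(z-o[2])/d[2]
E
python3 - <<'E'
from h import *
for n in("top","scene"):
    im=cv2.imread(f"pics/{n}0.png");c=calibration(n)
    for ch in('red','green','blue','orange'):
        for a,p in blobs(im,ch): print(n,ch,a,p,onz(c,p,.064).round(4))
im=cv2.imread("pics/top0.png")
cv2.imwrite("pics/topc.png",cv2.resize(im[150:260,175:345],None,fx=4.5,fy=4.5,interpolation=cv2.INTER_CUBIC))
E
```

```text
scene red 9 [251.78, 225.56] [ 0.55   -0.0989  0.064 ]
scene red 31 [174.94, 316.94] [ 0.6107 -0.4496  0.064 ]
scene red 14 [184.5, 324.07] [ 0.6438 -0.447   0.064 ]
scene blue 49 [288.57, 198.16] [0.5606 0.068  0.064 ]
```

View pics/topc.png

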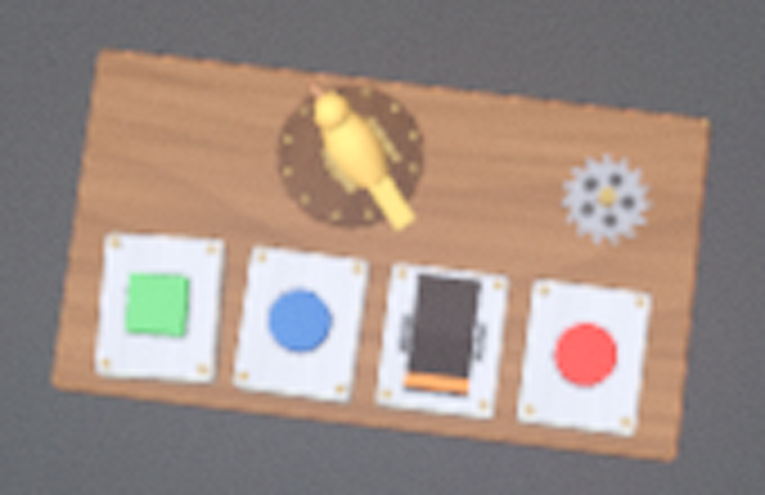

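The crop shows green at crop (158,304), blue (300,320), rocker with its stripe at (435,384), and red (585,355). The colours are paler than my masks allow, so I'll loosen them and restrict to the console.

```bash
sed -i "s/(0,180,120),(6/(0,110,120),(5/;s/(174,180,120)/(172,110,120)/;s/(50,150,100),(70/(48,100,90),(75/;s/(102,150,120),(122/(100,90,100),(122/;s/(8,190,170),(17/(7,140,170),(18/" h.py
python3 - <<'E'
from h import *
roi={"top":(175,150,345,260),"scene":(230,175,350,265)}
P={}
for n in("top","scene"):
    im=cv2.imread(f"pics/{n}0.png");c=calibration(n);x0,y0,x1,y1=roi[n]
    mk=np.zeros_like(im);mk[y0:y1,x0:x1]=im[y0:y1,x0:x1]
    for ch in('red','green','blue','orange'):
        b=blobs(mk,ch)
        for a,p in b: print(n,ch,a,p,onz(c,p,.064).round(4))
        if b: P[n,ch]=max(b)[1]
for ch in('red','green','blue','orange'):
    if ("top",ch) in P and ("scene",ch) in P:
        o1,d1=ray(calibration("top"),P["top",ch]);o2,d2=ray(calibration("scene"),P["scene",ch])
        s=np.linalg.lstsq(np.c_[d1,-d2],o2-o1,rcond=None)[0];a,b=o1+s[0]*d1,o2+s[1]*d2
        print(ch,((a+b)/2).round(4),np.linalg.norm(a-b).round(4))
# plate corners from the top view crop (z=0.02)
c=calibration("top")
for q in[(100,52),(707,120),(675,458),(53,385)]:
    print('corner',onz(c,(q[0]/4.5+175-.4,q[1]/4.5+150-.4),.02).round(4))
E
```

```text
top red 138 [304.84, 228.25] [ 0.5331 -0.0836  0.064 ]
top green 51 [209.37, 218.78] [0.5573 0.1542 0.064 ]
top blue 141 [241.13, 221.0] [0.5516 0.075  0.064 ]
scene red 76 [251.84, 222.16] [ 0.5407 -0.0883  0.064 ]
scene green 65 [305.32, 187.22] [0.5705 0.1462 0.064 ]
scene blue 71 [288.65, 197.87] [0.5599 0.0692 0.064 ]
red [ 0.5346 -0.0835  0.0557] 0.0018
green [0.5606 0.1574 0.0502] 0.0043
blue [0.5534 0.0762 0.0548] 0.002
corner [0.715 0.195 0.02 ]
corner [ 0.6742 -0.1582  0.02  ]
corner [ 0.478  -0.1364  0.02  ]
corner [0.5205 0.2181 0.02  ]
```

```bash
cat >> h.py <<'E'
from scipy.spatial.transform import Rotation as Rot
C=np.array([.597,.0296]);yaw=-.117
X=np.array([np.cos(yaw),np.sin(yaw)]);Y=np.array([-X[1],X[0]])
pods={k:C-.05*X+v*Y for k,v in dict(red=-.12,rocker=-.04,blue=.04,green=.12).items()}
def plan(xy,tipz,ya=yaw):
    s=state();R=Rot.from_quat(s['eef_rot'])
    T=Rot.from_euler('z',ya)*Rot.from_euler('x',np.pi)
    d=np.r_[xy,tipz+.014]-s['position']
    print('t',round(s['time'],2),'pos',np.round(s['position'],4),'F',np.round(s['contact_force'],2),'w',round(s['gripper_width'],4))
    print('turn',(R.inv()*T).as_rotvec().round(4),'shift',R.inv().apply(d).round(4))
E
python3 - <<'E'
from h import *
print(pods); plan(pods['rocker']-.021*X,.14)
E
```

```text
{'red': array([ 0.53333385, -0.08374293]), 'rocker': array([ 0.5426725 , -0.00428987]), 'blue': array([0.55201116, 0.07516319]), 'green': array([0.56134982, 0.15461626])}
t 0.1 pos [ 0.1448 -0.6331  0.2445] F [-0.22 -0.27 -0.56] w 0.0854
turn [-1.700e-03  3.000e-04  3.418e-01] shift [ 0.5082 -0.5312  0.0914]
```

Call:
step_arm([
  [0, 0, 0.04, 0.03, -0.032, 0, 255],
  [0, 0, 0.08, 0.06, -0.064, 0, 255],
  [0, 0, 0.12, 0.09, -0.096, 0, 255],
  [0, 0, 0.16, 0.12, -0.128, 0, 255],
  [0, 0, 0.2, 0.15, -0.16, 0, 255],
  [0, 0, 0.24, 0.18, -0.192, 0, 255],
  [0, 0, 0.28, 0.21, -0.224, 0, 255],
  [0, 0, 0.34, 0.24, -0.256, 0, 255],
], grip_force=40)

```text
time: 0.9
position: [0.3222, -0.3283, 0.2448]
eef_rot: [0.998, -0.059, -0.0, -0.001]
contact_force: [0.7, -0.6, -0.3]
gripper_width: -0.0001
```

```bash
python3 - <<'E'
from h import *
plan(pods['rocker']-.021*X,.14); print(state()['qpos'])
E
```

```text
t 0.9 pos [ 0.3222 -0.3283  0.2448] F [ 0.68 -0.61 -0.32] w -0.0001
turn [-0.0019  0.0008 -0.0005] shift [ 0.1601 -0.3474  0.0913]
[ 0.65188979  0.36369419  0.1110085   2.02727649 -0.0590987   0.75530632
 -0.8894508 ]
```

Call:
step_arm([
  [0, 0, 0, 0.02, -0.043, 0.005, 255],
  [0, 0, 0, 0.04, -0.086, 0.015, 255],
  [0, 0, 0, 0.06, -0.129, 0.025, 255],
  [0, 0, 0, 0.08, -0.172, 0.035, 255],
  [0, 0, 0, 0.1, -0.215, 0.045, 255],
  [0, 0, 0, 0.12, -0.258, 0.06, 255],
  [0, 0, 0, 0.14, -0.301, 0.075, 255],
  [0, 0, 0, 0.16, -0.347, 0.091, 255],
])

```text
time: 1.7
position: [0.5212, -0.0028, 0.1544]
eef_rot: [0.998, -0.059, -0.0, -0.001]
contact_force: [1.1, -0.6, 0.1]
gripper_width: 0.0002
```

Call:
step_arm([
  [0, 0, 0, 0, 0, 0, 255],
  [0, 0, 0, 0, 0, 0, 255],
])

```text
time: 1.9
position: [0.5209, -0.0013, 0.1535]
eef_rot: [0.998, -0.057, -0.001, -0.001]
contact_force: [-0.7, -0.6, 0.2]
gripper_width: 0.0
```

```bash
python3 - <<'E'
from h import *
plan(pods['rocker']-.021*X,.08)
c=calibration("wrist");w=snapshot("wrist")
cv2.imwrite("pics/w1.png",w)
for ch in('red','green','blue','orange'):
    for a,p in blobs(w,ch):
        if a>100: print(ch,a,p,onz(c,p,.064).round(4))
E
```

```text
t 1.9 pos [ 0.5209 -0.0013  0.1535] F [-0.7  -0.62  0.21] w 0.0
turn [-0.0015  0.0026  0.003 ] shift [0.0011 0.0006 0.0595]
red 1691 [381.53, 183.92] [ 0.5383 -0.0824  0.064 ]
green 1680 [81.2, 182.15] [0.5666 0.1489 0.064 ]
blue 1572 [177.7, 183.62] [0.5563 0.0725 0.064 ]
orange 120 [381.85, 5.74] [ 0.6593 -0.0853  0.064 ]
orange 2160 [312.32, 24.78] [ 0.6523 -0.0387  0.064 ]
orange 173 [83.29, 24.07] [0.6738 0.1145 0.064 ]
orange 236 [125.3, 31.16] [0.6647 0.0862 0.064 ]
orange 290 [426.88, 35.01] [ 0.6389 -0.1154  0.064 ]
orange 572 [321.49, 44.69] [ 0.6395 -0.0438  0.064 ]
orange 415 [275.39, 59.03] [ 0.634 -0.012  0.064]
orange 351 [90.98, 69.7] [0.6444 0.1168 0.064 ]
orange 284 [333.85, 78.2] [ 0.6174 -0.0506  0.064 ]
orange 8303 [294.31, 106.32] [ 0.6018 -0.0216  0.064 ]
orange 530 [61.95, 99.11] [0.6285 0.1445 0.064 ]
orange 258 [118.57, 123.88] [0.6055 0.1065 0.064 ]
orange 221 [328.64, 140.32] [ 0.5755 -0.0441  0.064 ]
orange 129 [233.47, 144.05] [0.5807 0.0251 0.064 ]
orange 149 [233.73, 161.99] [0.5676 0.027  0.064 ]
orange 460 [326.36, 182.13] [ 0.5444 -0.0403  0.064 ]
orange 162 [423.34, 175.17] [ 0.5416 -0.1147  0.064 ]
orange 168 [234.5, 183.0] [0.5517 0.0291 0.064 ]
orange 174 [420.82, 192.48] [ 0.528  -0.1132  0.064 ]
orange 181 [235.41, 202.49] [0.5362 0.0309 0.064 ]
orange 126 [418.01, 209.43] [ 0.5141 -0.1114  0.064 ]
```

View pics/w1.png

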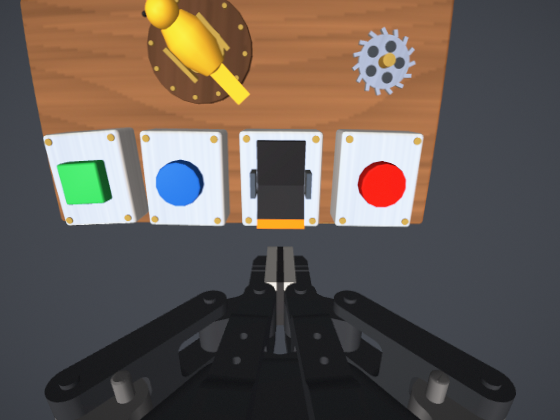

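The wrist view puts the shut fingers (col 280) in line with the rocker (col 282, stripe at row 224), which agrees with the plate-corner fit to a few mm. Descending on the striped half.

Call:
step_arm([
  [0, 0, 0, 0.001, 0, 0.02, 255],
  [0, 0, 0, 0.001, 0, 0.04, 255],
  [0, 0, 0, 0.001, 0, 0.055, 255],
  [0, 0, 0, 0.001, 0, 0.062, 255],
  [0, 0, 0, 0.001, 0, 0.066, 255],
  [0, 0, 0, 0.001, 0, 0.07, 255],
  [0, 0, 0, 0.001, 0, 0.073, 255],
  [0, 0, 0, 0.001, 0, 0.073, 255],
])

```text
time: 2.75
position: [0.5216, -0.0033, 0.0811]
eef_rot: [0.998, -0.059, -0.001, -0.0]
contact_force: [0.0, -0.5, 0.5]
gripper_width: -0.0
```

Call:
step_arm([
  [0, 0, 0, 0, 0, 0.002, 255],
  [0, 0, 0, 0, 0, 0.004, 255],
  [0, 0, 0, 0, 0, 0.004, 255],
  [0, 0, 0, 0, 0, 0.004, 255],
])

```text
time: 3.15
position: [0.5219, -0.0032, 0.0788]
eef_rot: [0.998, -0.059, -0.0, -0.001]
contact_force: [-3.9, -0.6, 16.0]
gripper_width: 0.0002
```

```bash
python3 - <<'E'
from h import *
plan(pods['rocker']-.021*X,.06)
w=snapshot("wrist");cv2.imwrite("pics/w2.png",w)
E
```

```text
t 3.15 pos [ 0.5219 -0.0032  0.0788] F [-3.93 -0.62 15.96] w 0.0002
turn [-0.0012  0.0003 -0.0001] shift [-0.0002 -0.0013  0.0048]
```

View pics/w2.png

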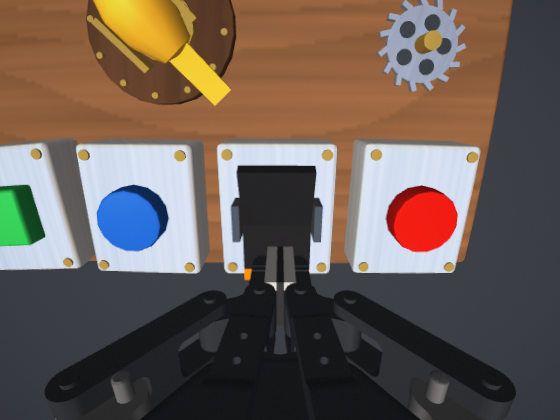

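The striped half is level and the far half raised, with the tip at 64.8 mm under 16 N, so the rocker is on its stop. I'll hold briefly, then rise.

Call:
step_arm([
  [0, 0, 0, 0, 0, 0.001, 255],
  [0, 0, 0, 0, 0, 0.001, 255],
  [0, 0, 0, 0, 0, -0.01, 255],
  [0, 0, 0, 0, 0, -0.03, 255],
  [0, 0, 0, 0, 0, -0.05, 255],
  [0, 0, 0, 0, 0, -0.06, 255],
])

```text
time: 3.8
position: [0.523, -0.0031, 0.1407]
eef_rot: [0.998, -0.058, 0.001, -0.001]
contact_force: [0.1, -0.4, 0.1]
gripper_width: 0.0003
```

```bash
python3 - <<'E'
from h import *
plan(pods['green'],.12)
w=snapshot("wrist");cv2.imwrite("pics/w3.png",w)
E
```

```text
t 3.8 pos [ 0.523  -0.0031  0.1407] F [ 0.06 -0.42  0.07] w 0.0003
turn [-0.0017 -0.0027 -0.    ] shift [ 0.0196 -0.1611  0.007 ]
```

View pics/w3.png

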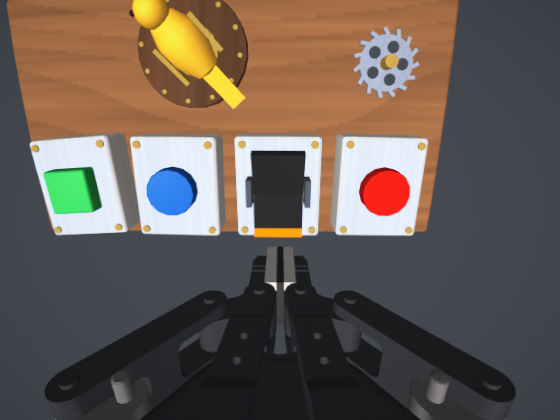

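The rocker stays tipped after release (pivot shade line gone, stripe at row 232). Moving over the green latch at this height, then down.

Call:
step_arm([
  [0, 0, 0, 0.005, -0.04, 0, 255],
  [0, 0, 0, 0.01, -0.08, 0, 255],
  [0, 0, 0, 0.015, -0.12, 0, 255],
  [0, 0, 0, 0.02, -0.161, 0, 255],
  [0, 0, 0, 0.02, -0.161, 0, 255],
  [0, 0, 0, 0.02, -0.161, 0, 255],
])

```text
time: 4.45
position: [0.5617, 0.1557, 0.1411]
eef_rot: [0.998, -0.057, 0.002, -0.001]
contact_force: [-0.4, -0.9, 0.6]
gripper_width: -0.0001
```

```bash
python3 - <<'E'
from h import *
plan(pods['green'],.056)
w=snapshot("wrist");cv2.imwrite("pics/w4.png",w)
E
```

```text
t 4.45 pos [0.5617 0.1557 0.1411] F [-0.44 -0.93  0.57] w -0.0001
turn [-0.0016 -0.0032  0.0028] shift [-0.0004  0.0012  0.0711]
```

View pics/w4.png

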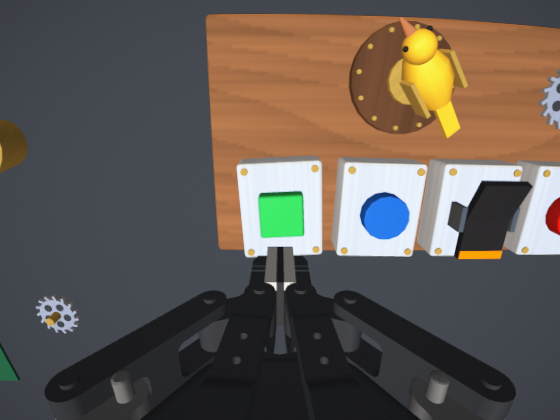

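Green (281,215) lies in line with the fingers (col 280), and the rocker's far half still stands raised. Pressing the latch.

Call:
step_arm([
  [0, 0, 0, 0, 0.001, 0.03, 255],
  [0, 0, 0, 0, 0.001, 0.05, 255],
  [0, 0, 0, 0, 0.001, 0.06, 255],
  [0, 0, 0, 0, 0.001, 0.065, 255],
  [0, 0, 0, 0, 0.001, 0.069, 255],
  [0, 0, 0, 0, 0.001, 0.072, 255],
  [0, 0, 0, 0, 0.001, 0.073, 255],
  [0, 0, 0, 0, 0.001, 0.073, 255],
])

```text
time: 5.3
position: [0.5621, 0.1521, 0.07]
eef_rot: [0.998, -0.059, 0.002, -0.0]
contact_force: [-3.2, -3.2, 11.5]
gripper_width: -0.0001
```

Tip at 56.0 mm with 11.5 N, so the latch is on its stop. Hold, rise, and go over red.

Call:
step_arm([
  [0, 0, 0, 0, 0, 0.001, 255],
  [0, 0, 0, 0, 0, 0.001, 255],
  [0, 0, 0, 0, 0, -0.01, 255],
  [0, 0, 0, 0, 0, -0.03, 255],
  [0, 0, 0, 0, 0, -0.055, 255],
  [0, 0, 0, 0, 0, -0.07, 255],
  [0, 0, 0, 0, 0, -0.075, 255],
  [0, 0, 0, 0, 0, -0.075, 255],
])

```text
time: 6.1
position: [0.5624, 0.1525, 0.1459]
eef_rot: [0.998, -0.059, 0.003, -0.001]
contact_force: [0.2, -0.1, 0.7]
gripper_width: 0.0001
```

```bash
python3 - <<'E'
from h import *
plan(pods['red'],.13)
E
```

```text
t 6.1 pos [0.5624 0.1525 0.1459] F [ 0.15 -0.09  0.74] w 0.0001
turn [-0.0014 -0.0059 -0.0002] shift [-0.0012  0.238   0.0016]
```

Call:
step_arm([
  [0, -0.001, 0, 0, 0.04, 0, 255],
  [0, -0.002, 0, 0, 0.08, 0, 255],
  [0, -0.004, 0, 0, 0.12, 0, 255],
  [0, -0.006, 0, 0, 0.16, 0, 255],
  [0, -0.006, 0, -0.001, 0.2, 0, 255],
  [0, -0.006, 0, -0.001, 0.238, 0, 255],
  [0, -0.006, 0, -0.001, 0.238, 0, 255],
  [0, -0.006, 0, -0.001, 0.238, 0, 255],
])

```text
time: 6.9
position: [0.5329, -0.0846, 0.1448]
eef_rot: [0.998, -0.06, -0.001, -0.001]
contact_force: [-0.1, 0.4, -0.3]
gripper_width: 0.0001
```

```bash
python3 - <<'E'
from h import *
plan(pods['red'],.056)
w=snapshot("wrist");cv2.imwrite("pics/w5.png",w)
E
```

```text
t 6.9 pos [ 0.5329 -0.0846  0.1448] F [-0.1   0.35 -0.34] w 0.0001
turn [-0.0015  0.0017 -0.0027] shift [ 0.0005 -0.0008  0.0748]
```

View pics/w5.png

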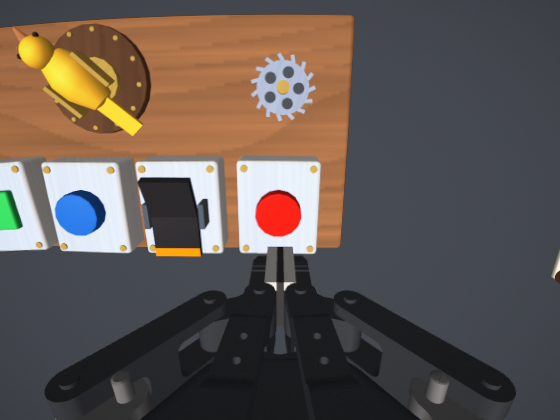

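Red (278,213) is in line with the fingers, and the rocker stands tipped. Pressing the red key.

Call:
step_arm([
  [0, 0, 0, 0, -0.001, 0.03, 255],
  [0, 0, 0, 0, -0.001, 0.05, 255],
  [0, 0, 0, 0, -0.001, 0.06, 255],
  [0, 0, 0, 0, -0.001, 0.066, 255],
  [0, 0, 0, 0, -0.001, 0.071, 255],
  [0, 0, 0, 0, -0.001, 0.075, 255],
  [0, 0, 0, 0, -0.001, 0.077, 255],
  [0, 0, 0, 0, -0.001, 0.077, 255],
])

```text
time: 7.75
position: [0.5333, -0.0806, 0.0699]
eef_rot: [0.998, -0.058, -0.0, -0.002]
contact_force: [-5.0, 3.8, 16.7]
gripper_width: -0.0001
```

Call:
step_arm([
  [0, 0, 0, 0, 0, 0.002, 255],
  [0, 0, 0, 0, 0, 0.002, 255],
  [0, 0, 0, 0, 0, 0.002, 255],
  [0, 0, 0, 0, 0, 0.002, 255],
  [0, 0, 0, 0, 0, 0.002, 255],
  [0, 0, 0, 0, 0, 0.002, 255],
])

```text
time: 8.35
position: [0.5333, -0.0806, 0.0699]
eef_rot: [0.998, -0.058, -0.0, -0.002]
contact_force: [-3.8, 1.0, 15.6]
gripper_width: 0.0002
```

```bash
python3 - <<'E'
from h import *
plan(pods['red'],.056)
cv2.imwrite("pics/w6.png",np.hstack([snapshot("wrist")[:300,:400],cv2.resize(snapshot("top")[150:260,175:320],(395,300))]))
plan(pods['red'],.056)
E
```

```text
t 8.35 pos [ 0.5333 -0.0806  0.0699] F [-3.79  1.   15.56] w 0.0002
turn [-0.004   0.0002  0.0007] shift [ 0.0004  0.0031 -0.0001]
t 8.45 pos [ 0.5333 -0.0806  0.07  ] F [-4.6   1.91 15.74] w -0.0001
turn [-0.004   0.0002  0.0006] shift [ 0.0004  0.0032 -0.0001]
```

View pics/w6.png

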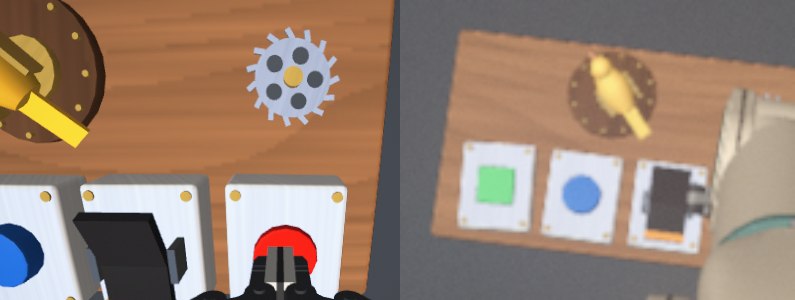

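The fingertips sit on the red cap at 56 mm with a steady 15.7 N. The rocker is tipped, and the bird, wheel and blue key look untouched.

```bash
python3 -c "
from station import *
hand_in()"
```

```text
the job is handed in; nothing more can be done
```

I tipped the rocker fully over, pushed the green latch home, then pressed the red song key. I handed in at about 8.5 s with the shut fingers still holding it down. The hand-in gives no verdict.

**Rocker:** the fingertips stopped at 64.8 mm (stop 65 mm) under 16 N. Pictures after release and at the end show it still tipped.

**Green latch:** the fingertips stopped at 56.0 mm (stop 56 mm) under 11.5 N. I took no close picture of it after the press; the final top view shows nothing out of place.

**Red key:** the fingertips are at 56.0 mm (fully down is 56 mm) with a steady 15.7 N upward.

**Blue key and loose parts:** the blue key, bird, cage floor and wheel_a looked undisturbed in the last pictures. I did not measure how far any loose thing moved. Wheel_b, the crank, the screwdriver and the cup were not in the last pictures, and the fingers never went low near them.

**Disagreements:** cap positions from the wrist view were up to about 6 mm off the plate-corner fit I used. On the red key the fingers sat about 3 mm to one side of the planned centre, still well on the cap.

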